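# Release a ratchet bar clamp and tray the valve body

### The arm

A 6-joint arm with a two-finger parallel gripper is mounted at the origin on the work surface. World frame = base frame: x ahead of the robot, y to its left, z up, the work surface at z = 0. Lengths are in m, angles in rad, forces in N, time in s.
With the tool pointing down it reaches from about 0.3 to 0.85 m from the base axis. Payload 4.2 kg.
Tool frame: the origin (TCP) lies midway between the tips of the shut fingers; the grasp point (between the pads) lies 19 mm behind it (bot.hold_point_z is the distance from the TCP to the grasp point, in m); z points along the fingers, y is the line along which they close (so a half turn about z gives the same grasp; the last joint's range is limited). The gripper opens to 91 mm and grips with 3 to 60 N. Pads are 32 mm wide; open, the fingers measure 118 mm over their backs; the gripper's body (76 mm by 178 mm) begins 60 mm behind the grasp point.
Start: joints at [-1.361, 0.32, 1.565, -0, 1.257, -0.02], TCP at [0.131, -0.56, 0.214] pointing down, gripper open.
Joint ranges: [-3.11, 3.11], [-0.84, 2.01], [0.21, 2.61], [-1.34, 4.49], [0.05, 2.63], [-2.56, 2.56]. Speed limits (rad/s): [2.57, 2.57, 3.14, 3.14, 3.14, 3.14].

### API

Orientations are given as a unit quaternion [w, x, y, z].
In Python, from cell import state, snapshot, ticket, boxes_of, tip_of, bot gives the robot as it stands. The module is installed in compiled form; this text tells all that it offers.
- The arm moves only by the tool send_rows, never from a script. Its argument "moves" is a list of rows, each an object of numbers: "tx", "ty", "tz": the shift along the world's x, y, z in units of 0.4 m (1.0 is 0.4 m); "rx", "ry", "rz": the turn, a rotation vector about the world's x, y, z in units of 180 degrees (1.0 is 180 degrees); "claw": the gripper command: -1 is shut, 1 is fully open, values between are in proportion. In form: [{"tx": .., "ty": .., "tz": .., "rx": .., "ry": .., "rz": .., "claw": ..}, ...]. A call has exactly 10 rows; each row shifts and turns the commanded pose from where the row before left it; what a row does not reach is not made up. A row lasts 1/10 s, in which the tool goes at most 50 mm and 8.59 degrees, less where a joint would pass 70% of its speed; a pose out of reach is approached as far as the arm can. A call with a number of a shift or a turn outside -1 to 1 is refused whole. A call with a gripper value outside its range is refused whole. The fingers move at their own pace and stop on an object; the grip force is fixed at half the most. Time passes only in rows, so rows that do not move let the fingers close, or fill a call up. It gives the time, the measured TCP pose, the force, the opening and the grip force at its end, in the units of the state.
- state(): the state, without advancing time (a new reading comes with each control period).
- snapshot(name): name is "scene" or "top" or "wrist"; returns a dict with "pixels" (400x640x3 uint8, blue, green, red), "fovy" (degrees; the focal length in pixels is half the picture's height over the tangent of half this angle, whatever the lens; pixels are square), "cx", "cy" (the principal point, pixels), "D" ([k1, k2, p1, p2, k3] as OpenCV has them; the pictures are not rectified), "R" (3x3) and "t" (3): a world point X has camera coordinates R X + t; the wrist camera has in their place "tool_from_camera" (4x4, takes a point from camera to tool coordinates, whose origin is the TCP and whose axes are the flange's). Camera axes: x right, y down, z forward; pixel columns grow to the right and rows downward; lengths in m; the calibration is good to about 2 mm. A picture is of the moment at which its call begins: read the wrist's pose just before it. There is no depth.
- ticket.finish_job(): hands the job in; it is judged then, once.
Trained networks look in the newest picture that a camera, given by its name, has taken for a name from the list of things; names that differ only in an ending like _2 or _b are one class to them, and where a whole thing is asked for, a point or a joint stands for the part that bears it (a point fixed in the world has none). Each returns a list of dicts, best first, with "p" (0 to 1); they miss things now and then, are a little off and sometimes report something else, mostly with a low value. They report only what shows in the picture. A call takes as long as a camera call. They do not tell look-alikes from the thing itself.
- boxes_of(camera, label): "position" ([x, y, z] in m, in the coordinates of the camera as it stood for that picture, good to about 4 mm: the middle of the surface that is visible of it).
- tip_of(camera, label): "position" ([x, y, z] in m, in the coordinates of the camera as it stood for that picture, good to about 4 mm: a listed point, or the origin of a listed thing).
The state is a dict: "time": time; "qpos": joint angles; "joint_velocities": joint speeds; "effort": joint torques, N m; "eef_pos": TCP position; "tcp_rot": TCP orientation; "ft_force": force on the tool from outside, world axes, zero at the start; "torque": the same for the moment, N m; "opening": opening from 0.0 (shut) to 1.0 (fully open); "grip_force": force on a finger pad.
Only numpy, scipy, OpenCV 4.12 (cv2) and the standard library are available. Lean on these libraries where they do the work, as an engineer would, in place of code of your own. Each camera call takes 0.05 s, during which the arm holds its last target. There are 200 camera calls.

### The job

The valve body in the ratchet clamp is finished. Throw the pawl lever right over so the pawl stays lifted, slide the clamp bar fully back with the valve body still standing in its place, then take the valve body out and set it down gently, upright, in the empty part of the parts tray. Leave the clamp open, with the pawl lifted and the bar back, and do not disturb the other things on the bench.

Things in the scene. Friction and masses are not known exactly. Their poses are not given: they have to be found in the camera images.
- fixture: jig plate of the ratchet clamp, bolted down: dark, 320 x 120 x 12 mm. Origin: centre of its underside; x along the clamp bar, the way the bar slides BACK to open; z up. Steel fixed stop (74 wide, top at z = 57) at x = -140 to -110. The guide that carries bar and pawl spans x = 50 to 112, |y| < 20 (feet to |y| 36), top at z = 62. Beside the valve body the plate is bare.
- clamp_bar (a joint): travel in m of the toothed clamp bar along fixture x: 0 as clamped, +0.060 fully back at its stop. With the pawl down its teeth (tops at z = 45) block it; with the pawl lifted it slides against about 3 N of friction and stays where it is left. Its jaw's sprung pad presses the valve body on the stop with about 18 N; on release the bar jumps back up to 8 mm.
- pull_plate (a point): moves with the bar: centre of the front face (towards the valve body) of the upright pull plate on the jaw, 26 above the jaw's top. Plate 10 thick, 44 wide, from z = 51 to 95; the jaw under it is 74 wide, at fixture x = -41 to -17 as clamped. Pushing this face towards fixture +x (above z = 55) slides the bar back. Free space in front of it above z = 62.
- pawl (a joint): ratchet pawl in rad: 0 = nose down in the teeth, locked; 1.50 = lever thrown right over to its stop, nose lifted clear. Turns about a pin across the bar at fixture x = 92, z = 52. Pushing the knob towards fixture +x lifts it (about 6 N at the knob). Upright at 0.44; the weighted lever falls back and locks before that; past about 0.7 it falls over and stays.
- pawl_knob (a point): centre of the black ball knob (24 dia) on top of the pawl lever, 62 from the pivot pin; rod 8 dia below it. In the fixture frame: locked x = 66, z = 108; upright x = 92, z = 114; thrown over x = 146, z = 81. Between the clamped pull plate and the knob about 70 mm are free above the bar.
- valve_body: the clamped work: aluminium block 60 (its x) x 46 (its y) x 40 high with a round port collar 33 dia on top (48 high in all), black bores in its y faces, 0.2 to 0.4 kg. Origin: centre of its underside. Stands upright on the jig plate (underside at z = 12) between stop and pad, x along the clamp bar; its two y faces are free to grasp.
- tray: white plastic parts tray, fixed, outside 260 (its x) x 170 (its y) x 26 high, walls and floor 4 thick, rim lip 6 wider. Origin: centre of its underside; floor top at z = 4. The finished body stands in its -x half; the +x half is empty.
- finished_body: a finished valve body just like the clamped one, standing in the -x half of the tray; it must not be disturbed. Origin: centre of its underside.
- wafer_cassette: bystander: white open wafer carrier 130 x 108 x 104 with dark wafers, at the back of the bench; it must not be disturbed. Origin: centre of its underside.
- wafer_shipper: bystander: flat round white wafer box, 116 dia, 19 high, right on the bench; it must not be disturbed
- wash_bottle: bystander: white bottle 62 dia, 165 high, left at the back; it must not be disturbed
- blank_flange: bystander: small steel blank flange, 55 dia, 11 high, near the robot; it must not be disturbed
- screwdriver: bystander: black-handled screwdriver 190 long, near the robot; it must not be disturbed
- hex_key: bystander: L-shaped hex key 90 long, near the robot; it must not be disturbed
- shipper_stack: bystander: stack of four round wafer boxes, 116 dia, 72 high, left on the bench; it must not be disturbed
Mind the look-alikes: they are no part of the job. What is shaped like the valve_body but blue or yellow is not meant.

How it is judged:
By the outcome, as a careful person would: the job done as asked, in the order asked, and still so for the second after the job is handed in, with the robot touching nothing.
It also fails if it takes over 58 s, if anything falls off the work surface, if the arm or the gripper's body presses on something with over 40 N, if the wrist force passes 120 N, or if a joint passes its speed limit or range.

## Working session

There is one attempt and no reset: what is moved stays moved. The work goes in short steps, Python scripts to look and compute and a tool call to move; the robot and the scene stay as the last step left them, time stands still between calls to the robot, and variables do not carry over. Pictures are saved under pics/ and viewed, at most 10 in all, crops included, and the job is handed in when it is done.

Besides the shell and the picture viewer there is one more tool, called after "Request:" as name([rows], argument=value, ...), one row to a line, values as JSON. send_rows: Moves the arm, as the interface text tells. Its arguments: {"type":"object","properties":{"moves":{"type":"array","items":{"type":"object","properties":{"tx":{"type":"number","minimum":-1,"maximum":1},"ty":{"type":"number","minimum":-1,"maximum":1},"tz":{"type":"number","minimum":-1,"maximum":1},"rx":{"type":"number","minimum":-1,"maximum":1},"ry":{"type":"number","minimum":-1,"maximum":1},"rz":{"type":"number","minimum":-1,"maximum":1},"claw":{"type":"number"}}}}},"required":["moves"]}

```bash
mkdir -p pics
cat > h.py <<'E'
from cell import state, snapshot, ticket, boxes_of, tip_of, bot
import numpy as np, cv2
def toworld(s,p): return np.array(s["R"]).T@(np.array(p)-np.array(s["t"]))
def K(s):
    f=200/np.tan(np.radians(s["fovy"])/2); return np.array([[f,0,s["cx"]],[0,f,s["cy"]],[0,0,1.]])
def onplane(s,uv,z):
    n=cv2.undistortPoints(np.array([[uv]],float),K(s),np.array(s["D"],float))[0,0]
    R=np.array(s["R"]);d=R.T@[n[0],n[1],1];c=-R.T@np.array(s["t"]);return c+d*(z-c[2])/d[2]
def proj(s,P):
    return cv2.projectPoints(np.array(P,float).reshape(-1,3),cv2.Rodrigues(np.array(s["R"],float))[0],np.array(s["t"],float),K(s),np.array(s["D"],float))[0][:,0]
E
python3 - <<'E'
from h import *
for c in("scene","top"):
    s=snapshot(c);cv2.imwrite(f"pics/{c}1.png",s["pixels"])
    for l in("fixture","valve_body","pull_plate","pawl_knob","tray","finished_body","clamp_bar","wafer_cassette","wash_bottle"):
        for r in tip_of(c,l)[:3]: print(c,l,round(r["p"],2),toworld(s,r["position"]).round(3),proj(s,toworld(s,r["position"])).round(0))
print(state())
E
```

```text
scene fixture 0.73 [ 0.565 -0.219 -0.001] [[281. 185.]]
scene fixture 0.37 [ 0.548 -0.156  0.107] [[293. 166.]]
scene valve_body 0.79 [ 0.777 -0.176 -0.   ] [[231. 210.]]
scene valve_body 0.65 [ 0.746 -0.29  -0.002] [[226. 191.]]
scene valve_body 0.53 [ 0.599 -0.294  0.012] [[263. 175.]]
scene pull_plate 0.94 [ 0.57  -0.241  0.074] [[276. 165.]]
scene pawl_knob 0.66 [ 0.546 -0.154  0.105] [[294. 166.]]
scene pawl_knob 0.28 [0.343 0.197 0.002] [[407. 226.]]
scene tray 0.74 [ 0.504  0.192 -0.001] [[365. 244.]]
scene finished_body 0.88 [0.487 0.119 0.005] [[355. 227.]]
scene finished_body 0.21 [ 0.785 -0.006 -0.002] [[251. 241.]]Traceback (most recent call last):
  File "<stdin>", line 5, in <module>
ValueError: it knows: blank_flange, finished_body, fixture, hex_key, pawl_knob, pull_plate, screwdriver, shipper_stack, tray, valve_body, wafer_cassette, wafer_shipper, wash_bottle
```

Run:
```python
from h import *
s0=snapshot("scene")
s=snapshot("top");c="top"
for l in("fixture","valve_body","pull_plate","pawl_knob","tray","finished_body","wafer_cassette","wash_bottle"):
        for r in tip_of(c,l)[:3]: print(c,l,round(r["p"],2),toworld(s,r["position"]).round(3),proj(s,toworld(s,r["position"])).round(0)[0])
cv2.imwrite("pics/a.png",cv2.resize(s["pixels"],(800,500)))
cv2.imwrite("pics/b.png",cv2.resize(s0["pixels"],(800,500)))
print(state())
```

```text
top fixture 0.86 [ 0.564 -0.219  0.   ] [376. 200.]
top valve_body 0.76 [ 0.598 -0.287  0.012] [396. 189.]
top valve_body 0.68 [ 0.345 -0.345 -0.001] [415. 264.]
top valve_body 0.67 [ 0.745 -0.288 -0.001] [394. 147.]
top pull_plate 0.6 [ 0.573 -0.241  0.079] [386. 194.]
top pawl_knob 0.56 [ 0.549 -0.155  0.107] [361. 201.]
top tray 0.89 [0.503 0.193 0.001] [254. 220.]
top finished_body 0.7 [0.482 0.116 0.005] [277. 226.]
top finished_body 0.57 [0.504 0.19  0.   ] [255. 219.]
top finished_body 0.45 [ 0.596 -0.286  0.013] [396. 190.]
top wafer_cassette 0.84 [ 0.778 -0.006 -0.004] [312. 138.]
top wash_bottle 0.82 [ 0.649  0.447 -0.001] [179. 178.]
top wash_bottle 0.64 [ 0.331 -0.183 -0.003] [367. 269.]
top wash_bottle 0.21 [ 0.563 -0.218  0.003] [376. 200.]
{'time': 0.85, 'qpos': array([-1.36097646e+00,  3.19549169e-01,  1.56448423e+00, -9.91032125e-06,
        1.25741306e+00, -2.00170551e-02]), 'joint_velocities': array([ 0.00013892,  0.00011887, -0.00181369, -0.00075945,  0.00016445,
       -0.00029669]), 'effort': array([-2.21293813e-03, -4.12332952e+01, -2.32231003e+01,  7.26779248e-02,
        3.76394182e-02, -2.30894621e-06]), 'eef_pos': array([ 0.13098708, -0.55989733,  0.2140113 ]), 'tcp_rot': array([7.32103713e-05, 9.93403960e-01, 1.14667204e-01, 2.23345664e-06]), 'ft_force': array([0.1142597 , 0.27710501, 0.03530804]), 'torque': array([ 0.01156939, -0.03190233, -0.02005248]), 'grip_force': 0.0, 'opening': 1.004211280711665}
```

View pics/a.png

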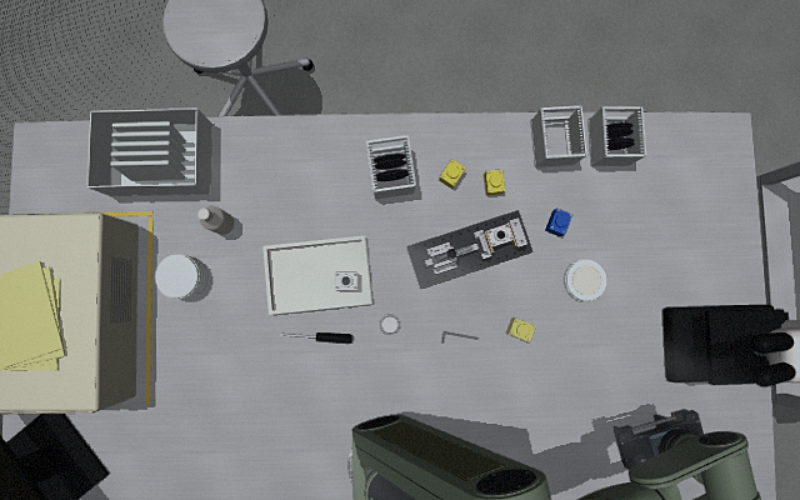

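View pics/b.png

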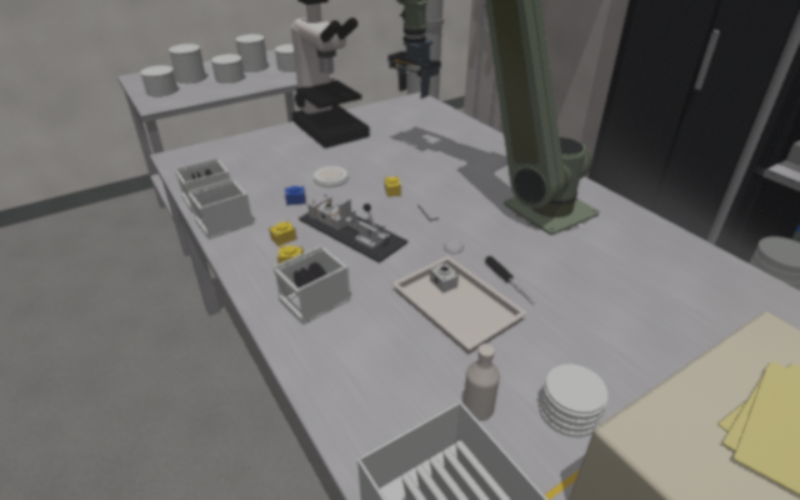

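The top view shows the dark fixture running from about (408,248) to (532,243), with the aluminium body at (500,235), the knob at (450,253), the tray centred near (318,275) and the finished body at (346,282). The scene view agrees: the empty tray half is the side away from the fixture (+y).

Run:
```python
from h import *
s=snapshot("top")
for n,z,c in(("fix",.012,[(518,210),(532,243),(421,288),(408,248)]),("tray",.026,[(264,247),(367,237),(373,304),(268,313)])):
    P=np.array([onplane(s,np.array(p)*.8,z) for p in c]);print(n,P.mean(0).round(3));print((P.round(3)[:,:2]).tolist())
    r=cv2.minAreaRect(np.float32(P[:,:2]*1000));print(r)
F=np.array([[-80,0],[66,0],[0,0]])/1e3
W=np.array([[.598,-.289],[.5475,-.1545],[.5645,-.219]])
d=F-F.mean(0);e=W-W.mean(0)
a=np.arctan2((d[:,0]*e[:,1]).sum(),(d[:,0]*e[:,0]).sum());R=np.array([[np.cos(a),-np.sin(a)],[np.sin(a),np.cos(a)]])
o=W.mean(0)-R@F.mean(0);print("fixture",o.round(4),np.degrees(a),"resid",(W-F@R.T-o).round(4).tolist())
for p in [(20,0),(-45,0),(-80,0),(115,0)]: print(p,(o+R@(np.array(p)/1e3)).round(4))
```

```text
fix [ 0.569 -0.218  0.012]
[[0.668, -0.352], [0.577, -0.386], [0.462, -0.084], [0.57, -0.051]]
((572.1767578125, -215.04898071289062), (111.96389770507812, 323.6579895019531), 20.8491268157959)
tray [0.501 0.188 0.026]
[[0.578, 0.331], [0.6, 0.057], [0.422, 0.044], [0.404, 0.32]]
((500.78912353515625, 188.58270263671875), (177.746826171875, 276.42010498046875), 4.231217861175537)
fixture [ 0.5683 -0.2165] 110.75122819301407 resid [[0.0013, 0.0023], [0.0025, 0.0003], [-0.0038, -0.0025]]
(20, 0) [ 0.5613 -0.1978]
(-45, 0) [ 0.5843 -0.2586]
(-80, 0) [ 0.5967 -0.2913]
(115, 0) [ 0.5276 -0.1089]
```

Request:
send_rows([
  {"tx": 0.09,"ty": 0.075,"tz": 0,"rx": 0,"ry": 0,"rz": 0.045,"claw": -1},
  {"tx": 0.09,"ty": 0.075,"tz": 0,"rx": 0,"ry": 0,"rz": 0.045,"claw": -1},
  {"tx": 0.09,"ty": 0.075,"tz": 0,"rx": 0,"ry": 0,"rz": 0.045,"claw": -1},
  {"tx": 0.09,"ty": 0.075,"tz": 0,"rx": 0,"ry": 0,"rz": 0.045,"claw": -1},
  {"tx": 0.09,"ty": 0.075,"tz": 0,"rx": 0,"ry": 0,"rz": 0.045,"claw": -1},
  {"tx": 0.09,"ty": 0.075,"tz": 0,"rx": 0,"ry": 0,"rz": 0.045,"claw": -1},
  {"tx": 0.09,"ty": 0.075,"tz": 0,"rx": 0,"ry": 0,"rz": 0.045,"claw": -1},
  {"tx": 0.09,"ty": 0.075,"tz": 0,"rx": 0,"ry": 0,"rz": 0.045,"claw": -1},
  {"tx": 0.09,"ty": 0.075,"tz": 0,"rx": 0,"ry": 0,"rz": 0.045,"claw": -1},
  {"tx": 0.09,"ty": 0.075,"tz": 0,"rx": 0,"ry": 0,"rz": 0.045,"claw": -1},
])

```text
time: 1.9
eef_pos: [0.4923, -0.2585, 0.2142]
tcp_rot: [0.0, 0.679, 0.734, 0.0]
ft_force: [1.3, -0.7, -0.6]
opening: 0.154
grip_force: 0.0
```

Request:
send_rows([
  {"tx": 0.0875,"ty": 0.0775,"tz": 0,"rz": 0.045,"claw": -1},
  {"tx": 0.0875,"ty": 0.0775,"tz": 0,"rz": 0.047,"claw": -1},
  {"tx": 0,"claw": -1},
  {"tx": 0,"claw": -1},
  {"tx": 0,"claw": -1},
  {"tx": 0,"claw": -1},
  {"tx": 0,"claw": -1},
  {"tx": 0,"claw": -1},
  {"tx": 0,"claw": -1},
  {"tx": 0,"claw": -1},
])

```text
$.moves[0]: bad value
```

```bash
cat >> h.py <<'E'
from scipy.spatial.transform import Rotation as Ro
def wristcam():
    st=state();s=dict(snapshot("wrist"));q=st["tcp_rot"];T=np.eye(4);T[:3,:3]=Ro.from_quat([q[1],q[2],q[3],q[0]]).as_matrix();T[:3,3]=st["eef_pos"]
    M=np.linalg.inv(T@np.array(s["tool_from_camera"]));s["R"]=M[:3,:3];s["t"]=M[:3,3];return st,s
def yaw(st):
    q=st["tcp_rot"];return np.degrees(Ro.from_quat([q[1],q[2],q[3],q[0]]).as_matrix())
def fx(p):
    a=np.radians(110.75);d=np.array(p[:2])-[.5683,-.2165];return np.array([d@[np.cos(a),np.sin(a)],d@[-np.sin(a),np.cos(a)],p[2]])
E
python3 - <<'E'
from h import *
st,s=wristcam();R=np.radians(yaw(st))
print(st["eef_pos"].round(4),np.degrees(np.arctan2(R[1,1],R[0,1])),st["opening"],st["qpos"].round(2))
for l in("fixture","valve_body","pull_plate","pawl_knob"):
    for r in tip_of("wrist",l)[:2]:
        w=toworld(s,r["position"]);print(l,round(r["p"],2),w.round(4),fx(w).round(4),proj(s,w)[0].round())
cv2.imwrite("pics/w1.png",s["pixels"])
E
```

```text
[ 0.4923 -0.2585  0.2142] 4.509259770046205 0.15416079204949265 [-0.5   0.29  1.61 -0.    1.24 -0.58]
fixture 0.87 [ 0.5637 -0.2229 -0.0014] [-0.0044  0.0066 -0.0014] [377. 154.]
valve_body 0.96 [ 0.7733 -0.1751  0.0035] [-0.0339 -0.2064  0.0035] [542. 131.]
valve_body 0.75 [ 0.7448 -0.2926  0.0036] [-0.1337 -0.138   0.0036] [499. 215.]
pawl_knob 0.59 [ 0.5473 -0.1595  0.108 ] [ 0.0607 -0.0006  0.108 ] [390.  97.]
```

View pics/w1.png

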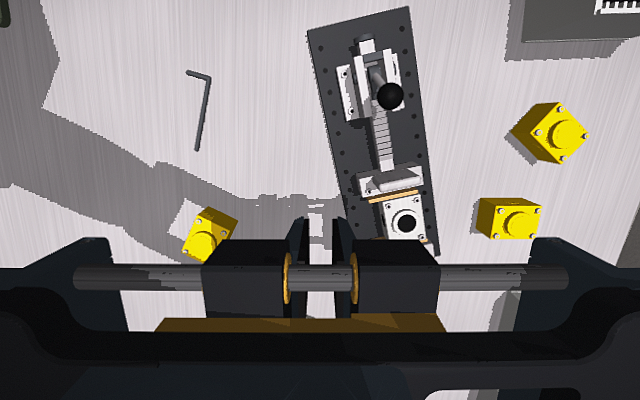

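The wrist view shows the fixture with the black knob at (390,97), the pull plate at (392,180) and the body's collar at (405,222). These agree with the network to about 5 mm.

Request:
send_rows([
  {"tx": 0.0575,"ty": 0.05,"tz": 0,"rx": 0,"ry": 0,"rz": 0.045,"claw": -1},
  {"tx": 0.0575,"ty": 0.05,"tz": 0,"rx": 0,"ry": 0,"rz": 0.045,"claw": -1},
  {"tx": 0.0575,"ty": 0.05,"tz": 0,"rx": 0,"ry": 0,"rz": 0,"claw": -1},
  {"tx": 0,"ty": 0,"tz": 0,"rx": 0,"ry": 0,"rz": 0,"claw": -1},
  {"tx": 0,"ty": 0,"tz": 0,"rx": 0,"ry": 0,"rz": 0,"claw": -1},
  {"tx": 0,"ty": 0,"tz": 0,"rx": 0,"ry": 0,"rz": 0,"claw": -1},
  {"tx": 0,"ty": 0,"tz": 0,"rx": 0,"ry": 0,"rz": 0,"claw": -1},
  {"tx": 0,"ty": 0,"tz": 0,"rx": 0,"ry": 0,"rz": 0,"claw": -1},
  {"tx": 0,"ty": 0,"tz": 0,"rx": 0,"ry": 0,"rz": 0,"claw": -1},
  {"tx": 0,"ty": 0,"tz": 0,"rx": 0,"ry": 0,"rz": 0,"claw": -1},
])

```text
time: 3.15
eef_pos: [0.5598, -0.2001, 0.2141]
tcp_rot: [0.0, 0.571, 0.821, 0.0]
ft_force: [0.1, -0.3, -0.4]
opening: 0.005
grip_force: 0.0
```

Run:
```python
from h import *
st,s=wristcam();R=np.radians(yaw(st))
print(st["eef_pos"].round(4),fx(st["eef_pos"]).round(4),np.degrees(np.arctan2(R[1,1],R[0,1])),st["opening"],st["qpos"].round(2))
for l in("fixture","pull_plate","pawl_knob"):
    for r in tip_of("wrist",l)[:2]:
        w=toworld(s,r["position"]);print(l,round(r["p"],2),w.round(4),fx(w).round(4),proj(s,w)[0].round())
s=snapshot("top")
for r in tip_of("top","pawl_knob")[:1]: w=toworld(s,r["position"]);print(w,fx(w))
```

```text
[ 0.5598 -0.2001  0.2141] [0.0183 0.0022 0.2141] 20.340930025237032 0.0045834799189708566 [-0.36  0.35  1.52  0.    1.27 -0.72]
fixture 0.74 [ 0.5624 -0.2234  0.0021] [-0.0044  0.0079  0.0021] [317. 193.]
pull_plate 0.82 [ 0.5766 -0.2424  0.0749] [-0.0272  0.0014  0.0749] [322. 228.]
pawl_knob 0.8 [ 0.5454 -0.1595  0.108 ] [0.0614 0.0012 0.108 ] [322. 154.]
[ 0.55157465 -0.15577794  0.10465758] [ 0.06270898 -0.00587282  0.10465758]
```

Request:
send_rows([
  {"tx": 0,"ty": 0,"tz": -0.075,"rx": 0,"ry": 0,"rz": 0,"claw": -1},
  {"tx": 0,"ty": 0,"tz": -0.075,"rx": 0,"ry": 0,"rz": 0,"claw": -1},
  {"tx": 0,"ty": 0,"tz": -0.075,"rx": 0,"ry": 0,"rz": 0,"claw": -1},
  {"tx": 0,"ty": 0,"tz": -0.07,"rx": 0,"ry": 0,"rz": 0,"claw": -1},
  {"tx": -0.007,"ty": 0.0187,"tz": 0,"rx": 0,"ry": 0,"rz": 0,"claw": -1},
  {"tx": -0.007,"ty": 0.0187,"tz": 0,"rx": 0,"ry": 0,"rz": 0,"claw": -1},
  {"tx": -0.007,"ty": 0.0187,"tz": 0,"rx": 0,"ry": 0,"rz": 0,"claw": -1},
  {"tx": -0.007,"ty": 0.0187,"tz": 0,"rx": 0,"ry": 0,"rz": 0,"claw": -1},
  {"tx": -0.007,"ty": 0.0187,"tz": 0,"rx": 0,"ry": 0,"rz": 0,"claw": -1},
  {"tx": -0.007,"ty": 0.0187,"tz": 0,"rx": 0,"ry": 0,"rz": 0,"claw": -1},
])

```text
time: 4.45
eef_pos: [0.5434, -0.154, 0.0973]
tcp_rot: [0.001, 0.571, 0.821, 0.001]
ft_force: [0.8, 0.2, -0.2]
opening: 0.004
grip_force: 0.1
```

Request:
send_rows([
  {"tx": -0.007,"ty": 0.0187,"tz": 0,"rx": 0,"ry": 0,"rz": 0,"claw": -1},
  {"tx": -0.007,"ty": 0.0187,"tz": 0,"rx": 0,"ry": 0,"rz": 0,"claw": -1},
  {"tx": -0.007,"ty": 0.0187,"tz": 0,"rx": 0,"ry": 0,"rz": 0,"claw": -1},
  {"tx": -0.007,"ty": 0.0187,"tz": 0,"rx": 0,"ry": 0,"rz": 0,"claw": -1},
  {"tx": -0.007,"ty": 0.0187,"tz": 0,"rx": 0,"ry": 0,"rz": 0,"claw": -1},
  {"tx": 0,"ty": 0,"tz": 0,"rx": 0,"ry": 0,"rz": 0,"claw": -1},
  {"tx": 0,"ty": 0,"tz": 0,"rx": 0,"ry": 0,"rz": 0,"claw": -1},
  {"tx": 0,"ty": 0,"tz": 0,"rx": 0,"ry": 0,"rz": 0,"claw": -1},
  {"tx": 0,"ty": 0,"tz": 0,"rx": 0,"ry": 0,"rz": 0,"claw": -1},
  {"tx": 0,"ty": 0,"tz": 0,"rx": 0,"ry": 0,"rz": 0,"claw": -1},
])

```text
time: 5.45
eef_pos: [0.5292, -0.1179, 0.0959]
tcp_rot: [0.0, 0.571, 0.821, 0.0]
ft_force: [0.5, -0.8, 0.8]
opening: 0.004
grip_force: 0.0
```

Run:
```python
from h import *
st,s=wristcam()
print(st["eef_pos"].round(4),fx(st["eef_pos"]).round(4),st["ft_force"])
for r in tip_of("wrist","pawl_knob")[:2]: w=toworld(s,r["position"]);print(round(r["p"],2),fx(w).round(4),proj(s,w)[0].round())
s2=snapshot("top")
for r in tip_of("top","pawl_knob")[:2]: w=toworld(s2,r["position"]);print(round(r["p"],2),fx(w).round(4))
cv2.imwrite("pics/w2.png",s["pixels"])
```

```text
[ 0.5292 -0.1179  0.0959] [0.106  0.0016 0.0959] [ 0.49914488 -0.75480396  0.7772405 ]
0.8 [ 0.1417 -0.0062  0.0807] [333. 182.]
```

View pics/w2.png

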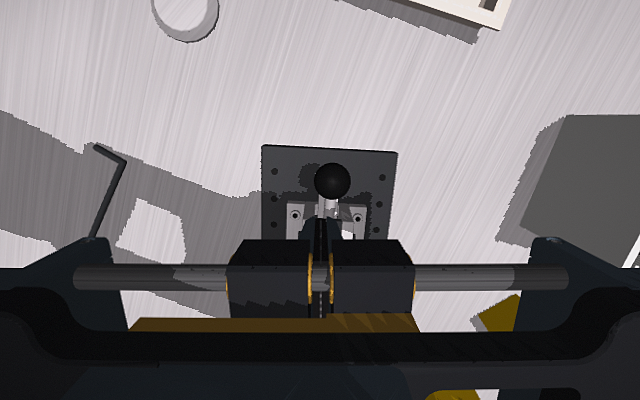

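The view shows the knob at (333,182), which works out to fixture x ≈ 145 and z ≈ 81 mm, so it is thrown right over. Next is the pull plate.

Request:
send_rows([
  {"tx": 0,"ty": 0,"tz": 0.07,"rx": 0,"ry": 0,"rz": 0,"claw": -1},
  {"tx": 0,"ty": 0,"tz": 0.07,"rx": 0,"ry": 0,"rz": 0,"claw": -1},
  {"tx": 0.036,"ty": -0.095,"tz": 0,"rx": 0,"ry": 0,"rz": 0,"claw": -1},
  {"tx": 0.036,"ty": -0.095,"tz": 0,"rx": 0,"ry": 0,"rz": 0,"claw": -1},
  {"tx": 0.036,"ty": -0.095,"tz": 0,"rx": 0,"ry": 0,"rz": 0,"claw": -1},
  {"tx": 0.036,"ty": -0.095,"tz": 0,"rx": 0,"ry": 0,"rz": 0,"claw": -1},
  {"tx": 0,"ty": 0,"tz": 0,"rx": 0,"ry": 0,"rz": 0,"claw": -1},
  {"tx": 0,"ty": 0,"tz": 0,"rx": 0,"ry": 0,"rz": 0,"claw": -1},
  {"tx": 0,"ty": 0,"tz": 0,"rx": 0,"ry": 0,"rz": 0,"claw": -1},
  {"tx": 0,"ty": 0,"tz": 0,"rx": 0,"ry": 0,"rz": 0,"claw": -1},
])

```text
time: 6.65
eef_pos: [0.5865, -0.2684, 0.1521]
tcp_rot: [-0.0, 0.57, 0.821, 0.0]
ft_force: [0.1, -0.2, 0.2]
opening: 0.004
grip_force: 0.0
```

Run:
```python
from h import *
st,s=wristcam()
print(st["eef_pos"].round(4),fx(st["eef_pos"]).round(4),st["ft_force"])
for l in ("pawl_knob","pull_plate","valve_body"):
  for r in tip_of("wrist",l)[:2]: w=toworld(s,r["position"]);print(l,round(r["p"],2),fx(w).round(4),proj(s,w)[0].round())
```

```text
[ 0.5865 -0.2684  0.1521] [-0.055   0.0014  0.1521] [ 0.10381531 -0.2140053   0.19508964]
pull_plate 0.68 [-0.0232  0.0035  0.0752] [319. 171.]
valve_body 0.96 [-0.0334 -0.2029 -0.0011] [501. 167.]
valve_body 0.96 [-0.0475  0.252  -0.0019] [105. 182.]
```

Request:
send_rows([
  {"tx": 0,"ty": 0,"tz": -0.068,"rx": 0,"ry": 0,"rz": 0,"claw": -1},
  {"tx": 0,"ty": 0,"tz": -0.068,"rx": 0,"ry": 0,"rz": 0,"claw": -1},
  {"tx": 0,"ty": 0,"tz": -0.068,"rx": 0,"ry": 0,"rz": 0,"claw": -1},
  {"tx": 0,"ty": 0,"tz": 0,"rx": 0,"ry": 0,"rz": 0,"claw": -1},
  {"tx": -0.0062,"ty": 0.0164,"tz": 0,"rx": 0,"ry": 0,"rz": 0,"claw": -1},
  {"tx": -0.0062,"ty": 0.0164,"tz": 0,"rx": 0,"ry": 0,"rz": 0,"claw": -1},
  {"tx": -0.0062,"ty": 0.0164,"tz": 0,"rx": 0,"ry": 0,"rz": 0,"claw": -1},
  {"tx": -0.0062,"ty": 0.0164,"tz": 0,"rx": 0,"ry": 0,"rz": 0,"claw": -1},
  {"tx": -0.0062,"ty": 0.0164,"tz": 0,"rx": 0,"ry": 0,"rz": 0,"claw": -1},
  {"tx": -0.0062,"ty": 0.0164,"tz": 0,"rx": 0,"ry": 0,"rz": 0,"claw": -1},
])

```text
time: 7.85
eef_pos: [0.5725, -0.2301, 0.0714]
tcp_rot: [0.001, 0.571, 0.821, 0.0]
ft_force: [2.1, -2.5, 0.9]
opening: 0.009
grip_force: 1.5
```

Request:
send_rows([
  {"tx": -0.0062,"ty": 0.0164,"tz": 0,"rx": 0,"ry": 0,"rz": 0,"claw": -1},
  {"tx": -0.0062,"ty": 0.0164,"tz": 0,"rx": 0,"ry": 0,"rz": 0,"claw": -1},
  {"tx": -0.0035,"ty": 0.0094,"tz": 0,"rx": 0,"ry": 0,"rz": 0,"claw": -1},
  {"tx": -0.0035,"ty": 0.0094,"tz": 0,"rx": 0,"ry": 0,"rz": 0,"claw": -1},
  {"tx": 0,"ty": 0,"tz": 0,"rx": 0,"ry": 0,"rz": 0,"claw": -1},
  {"tx": 0,"ty": 0,"tz": 0,"rx": 0,"ry": 0,"rz": 0,"claw": -1},
  {"tx": 0,"ty": 0,"tz": 0,"rx": 0,"ry": 0,"rz": 0,"claw": -1},
  {"tx": 0,"ty": 0,"tz": 0,"rx": 0,"ry": 0,"rz": 0,"claw": -1},
  {"tx": 0,"ty": 0,"tz": 0,"rx": 0,"ry": 0,"rz": 0,"claw": -1},
  {"tx": 0,"ty": 0,"tz": 0,"rx": 0,"ry": 0,"rz": 0,"claw": -1},
])

```text
time: 8.85
eef_pos: [0.564, -0.2096, 0.0702]
tcp_rot: [-0.0, 0.571, 0.821, 0.0]
ft_force: [-0.4, -0.3, 0.2]
opening: 0.004
grip_force: 0.0
```

Run:
```python
from h import *
st,s=wristcam()
print(st["eef_pos"].round(4),fx(st["eef_pos"]).round(4),st["ft_force"])
for l in ("pawl_knob","pull_plate"):
  for r in tip_of("wrist",l)[:2]: w=toworld(s,r["position"]);print(l,round(r["p"],2),fx(w).round(4),proj(s,w)[0].round())
```

```text
[ 0.564  -0.2096  0.0702] [0.008  0.0016 0.0702] [-0.35923468 -0.29628236  0.15102091]
pull_plate 0.8 [ 0.0278 -0.0002  0.0741] [325. 214.]
```

Request:
send_rows([
  {"tx": -0.0027,"ty": 0.007,"tz": 0,"rx": 0,"ry": 0,"rz": 0,"claw": -1},
  {"tx": -0.0027,"ty": 0.007,"tz": 0,"rx": 0,"ry": 0,"rz": 0,"claw": -1},
  {"tx": -0.0018,"ty": 0.0047,"tz": 0,"rx": 0,"ry": 0,"rz": 0,"claw": -1},
  {"tx": 0,"ty": 0,"tz": 0,"rx": 0,"ry": 0,"rz": 0,"claw": -1},
  {"tx": 0,"ty": 0,"tz": 0,"rx": 0,"ry": 0,"rz": 0,"claw": -1},
  {"tx": 0,"ty": 0,"tz": 0,"rx": 0,"ry": 0,"rz": 0,"claw": -1},
  {"tx": 0,"ty": 0,"tz": 0,"rx": 0,"ry": 0,"rz": 0,"claw": -1},
  {"tx": 0,"ty": 0,"tz": 0,"rx": 0,"ry": 0,"rz": 0,"claw": -1},
  {"tx": -0.0009,"ty": 0.0023,"tz": 0,"rx": 0,"ry": 0,"rz": 0,"claw": -1},
  {"tx": -0.0009,"ty": 0.0023,"tz": 0,"rx": 0,"ry": 0,"rz": 0,"claw": -1},
])

```text
time: 10.0
eef_pos: [0.563, -0.2055, 0.0707]
tcp_rot: [0.005, 0.57, 0.822, -0.002]
ft_force: [4.5, -16.6, -7.3]
opening: 0.007
grip_force: 8.9
```

Request:
send_rows([
  {"tx": -0.0009,"ty": 0.0023,"tz": 0,"rx": 0,"ry": 0,"rz": 0,"claw": -1},
  {"tx": -0.0009,"ty": 0.0023,"tz": 0,"rx": 0,"ry": 0,"rz": 0,"claw": -1},
  {"tx": 0,"ty": 0,"tz": 0,"rx": 0,"ry": 0,"rz": 0,"claw": -1},
  {"tx": 0,"ty": 0,"tz": 0,"rx": 0,"ry": 0,"rz": 0,"claw": -1},
  {"tx": 0,"ty": 0,"tz": 0,"rx": 0,"ry": 0,"rz": 0,"claw": -1},
  {"tx": 0,"ty": 0,"tz": 0,"rx": 0,"ry": 0,"rz": 0,"claw": -1},
  {"tx": 0,"ty": 0,"tz": 0,"rx": 0,"ry": 0,"rz": 0,"claw": -1},
  {"tx": 0,"ty": 0,"tz": 0,"rx": 0,"ry": 0,"rz": 0,"claw": -1},
  {"tx": 0,"ty": 0,"tz": 0,"rx": 0,"ry": 0,"rz": 0,"claw": -1},
  {"tx": 0,"ty": 0,"tz": 0,"rx": 0,"ry": 0,"rz": 0,"claw": -1},
])

```text
time: 11.0
eef_pos: [0.563, -0.2055, 0.0708]
tcp_rot: [0.007, 0.57, 0.822, -0.003]
ft_force: [5.0, -20.6, -6.5]
opening: 0.006
grip_force: 10.4
```

Request:
send_rows([
  {"tx": 0.009,"ty": -0.0235,"tz": 0,"rx": 0,"ry": 0,"rz": 0,"claw": -1},
  {"tx": 0.009,"ty": -0.0235,"tz": 0,"rx": 0,"ry": 0,"rz": 0,"claw": -1},
  {"tx": 0.009,"ty": -0.0235,"tz": 0.06,"rx": 0,"ry": 0,"rz": 0,"claw": -1},
  {"tx": 0.009,"ty": -0.0235,"tz": 0.08,"rx": 0,"ry": 0,"rz": 0,"claw": -1},
  {"tx": 0.018,"ty": -0.047,"tz": 0.08,"rx": 0,"ry": 0,"rz": 0,"claw": -1},
  {"tx": 0.018,"ty": -0.047,"tz": 0.08,"rx": 0,"ry": 0,"rz": 0,"claw": 1},
  {"tx": 0.018,"ty": -0.047,"tz": 0.06,"rx": 0,"ry": 0,"rz": 0,"claw": 1},
  {"tx": 0,"ty": 0,"tz": 0,"rx": 0,"ry": 0,"rz": 0,"claw": 1},
  {"tx": 0,"ty": 0,"tz": 0,"rx": 0,"ry": 0,"rz": 0,"claw": 1},
  {"tx": 0,"ty": 0,"tz": 0,"rx": 0,"ry": 0,"rz": 0,"claw": 1},
])

```text
time: 12.0
eef_pos: [0.5947, -0.2911, 0.2125]
tcp_rot: [-0.002, 0.571, 0.821, 0.0]
ft_force: [-0.2, 0.9, 0.4]
opening: 0.417
grip_force: 0.0
```

Run:
```python
from h import *
st,s=wristcam()
print(st["eef_pos"].round(4),fx(st["eef_pos"]).round(4),st["ft_force"])
for l in ("fixture","pawl_knob","pull_plate","valve_body"):
  for r in tip_of("wrist",l)[:3]: w=toworld(s,r["position"]);print(l,round(r["p"],2),w.round(4),fx(w).round(4),proj(s,w)[0].round())
s2=snapshot("top")
for l in ("pawl_knob","pull_plate","valve_body"):
  for r in tip_of("top",l)[:2]: w=toworld(s2,r["position"]);print(l,round(r["p"],2),fx(w).round(4))
cv2.imwrite("pics/w3.png",s["pixels"])
```

```text
[ 0.5947 -0.2911  0.2125] [-0.0791  0.0017  0.2125] [-0.20961429  0.87118109  0.3610576 ]
fixture 0.97 [ 0.5632 -0.2232  0.0019] [-0.0044  0.0072  0.0019] [317. 120.]
pull_plate 0.92 [ 0.56   -0.1855  0.0779] [ 0.032  -0.0032  0.0779] [326.  82.]
valve_body 0.92 [ 0.6301 -0.4597  0.0031] [-0.2493  0.0283  0.0031] [304. 290.]
valve_body 0.86 [ 0.7712 -0.1756 -0.0009] [-0.0337 -0.2042 -0.0009] [478. 142.]
valve_body 0.76 [ 0.5933 -0.2958  0.0157] [-0.083   0.0047  0.0157] [319. 183.]
pawl_knob 0.53 [ 0.1438 -0.0059  0.0801]
valve_body 0.68 [-3.220e-02 -2.052e-01 -1.000e-04]
valve_body 0.59 [-0.1297 -0.1407 -0.0009]
```

View pics/w3.png

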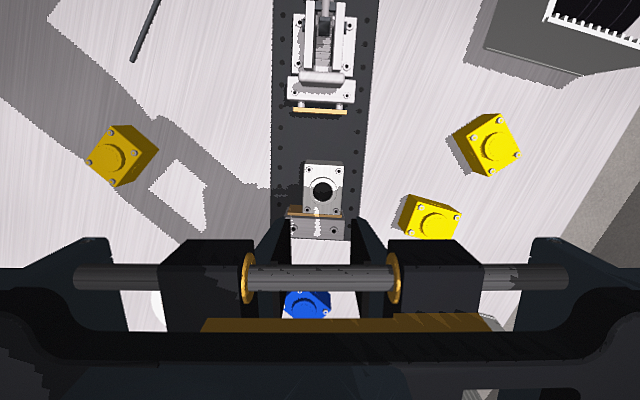

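The view shows the pull plate hard back against the guide at (322,90) and the grey body still standing at the stop, its collar bore at (322,191). I'll refine the body position and the fixture yaw from these pixels.

Run:
```python
from h import *
st,s=wristcam()
print("collar",onplane(s,(322,191),.060).round(4))
g=cv2.cvtColor(s["pixels"],cv2.COLOR_BGR2GRAY)
for v in (20,60,110,140,225):
    row=g[v].astype(int); L=[u for u in range(240,300) if row[u-2]>130 and row[u+2]<90]; Rr=[u for u in range(345,400) if row[u+2]>130 and row[u-2]<90]
    if L and Rr:
        a=onplane(s,(np.mean(L),v),.012);b=onplane(s,(np.mean(Rr),v),.012);print(v,np.mean(L),np.mean(Rr),a[:2].round(4),b[:2].round(4),((a+b)/2)[:2].round(4),np.linalg.norm(a-b).round(4))
im=cv2.resize(s["pixels"][150:245,270:380],None,fx=6,fy=6,interpolation=cv2.INTER_CUBIC);cv2.imwrite("pics/w4.png",im)
```

```text
collar [ 0.5984 -0.2969  0.06  ]
20 284.0 369.6 [ 0.4914 -0.1337] [ 0.5835 -0.0995] [ 0.5374 -0.1166] 0.0982
60 283.0 371.5 [ 0.5039 -0.1744] [ 0.602 -0.138] [ 0.5529 -0.1562] 0.1047
110 269.5 367.0 [ 0.5063 -0.2341] [ 0.6189 -0.1924] [ 0.5626 -0.2132] 0.1201
140 269.0 364.5 [ 0.5168 -0.269 ] [ 0.63   -0.2271] [ 0.5734 -0.248 ] 0.1207
225 266.7142857142857 356.0 [ 0.5486 -0.3792] [ 0.6632 -0.3367] [ 0.6059 -0.3579] 0.1222
```

View pics/w4.png

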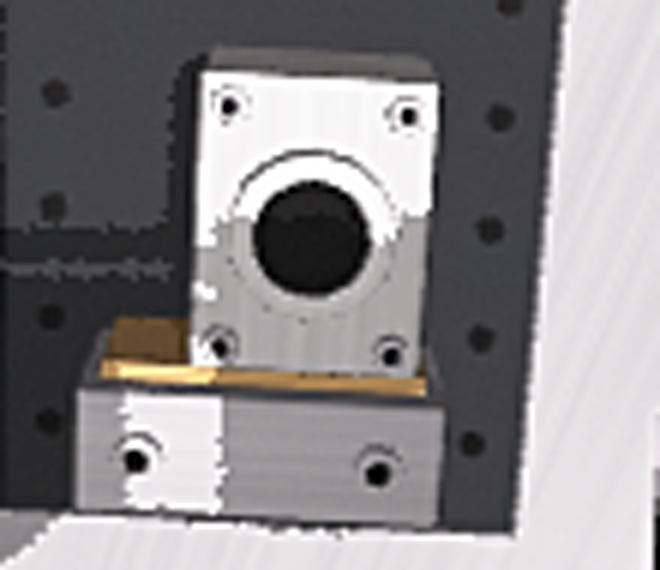

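The crop shows the body upright against the stop, with top corners near (200,70), (440,85), (190,366) and (425,375).

Run:
```python
from h import *
st,s=wristcam()
c=[(202,70),(440,84),(424,375),(190,365)]
P=np.array([onplane(s,(270+x/6,150+y/6),.052) for x,y in c]);print(P[:,:2].round(4).tolist(),P.mean(0).round(4))
for i,j in((3,0),(2,1),(0,1),(3,2)):
    d=P[j]-P[i];print(np.degrees(np.arctan2(d[1],d[0])).round(1),np.linalg.norm(d).round(4))
h=[(135,460),(378,473)];P=np.array([onplane(s,(270+x/6,150+y/6),.057) for x,y in h]);d=P[1]-P[0];print("stop",P.mean(0).round(4),np.degrees(np.arctan2(d[1],d[0])))
R=np.radians(yaw(st));print(st["eef_pos"].round(4),np.degrees(np.arctan2(R[1,1],R[0,1])),st["opening"])
```

```text
[[0.5673, -0.2736], [0.611, -0.2602], [0.6296, -0.316], [0.5848, -0.3304]] [ 0.5982 -0.2951  0.052 ]
107.1 0.0594
108.4 0.0588
17.0 0.0457
17.8 0.0471
stop [ 0.6042 -0.3443  0.057 ] 17.074542148476276
[ 0.5958 -0.2923  0.2143] 20.374113321403517 0.8496664245045364
```

Request:
send_rows([
  {"tx": 0.006,"ty": -0.009,"tz": 0,"rx": 0,"ry": 0,"rz": -0.0155,"claw": 1},
  {"tx": 0,"ty": 0,"tz": -0.08,"rx": 0,"ry": 0,"rz": 0,"claw": 1},
  {"tx": 0,"ty": 0,"tz": -0.08,"rx": 0,"ry": 0,"rz": 0,"claw": 1},
  {"tx": 0,"ty": 0,"tz": -0.08,"rx": 0,"ry": 0,"rz": 0,"claw": 1},
  {"tx": 0,"ty": 0,"tz": -0.08,"rx": 0,"ry": 0,"rz": 0,"claw": 1},
  {"tx": 0,"ty": 0,"tz": -0.08,"rx": 0,"ry": 0,"rz": 0,"claw": 1},
  {"tx": 0,"ty": 0,"tz": -0.0285,"rx": 0,"ry": 0,"rz": 0,"claw": 1},
  {"tx": 0,"ty": 0,"tz": -0.0285,"rx": 0,"ry": 0,"rz": 0,"claw": 1},
  {"tx": 0,"ty": 0,"tz": -0.0285,"rx": 0,"ry": 0,"rz": 0,"claw": 1},
  {"tx": 0,"ty": 0,"tz": 0,"rx": 0,"ry": 0,"rz": 0,"claw": 1},
])

```text
time: 13.55
eef_pos: [0.5979, -0.2959, 0.0195]
tcp_rot: [-0.001, 0.591, 0.807, -0.0]
ft_force: [-0.5, 0.5, 0.3]
opening: 0.998
grip_force: 0.0
```

Request:
send_rows([
  {"tx": 0,"ty": 0,"tz": 0,"rx": 0,"ry": 0,"rz": 0,"claw": 0.2},
  {"tx": 0,"ty": 0,"tz": 0,"rx": 0,"ry": 0,"rz": 0,"claw": 0.1},
  {"tx": 0,"ty": 0,"tz": 0,"rx": 0,"ry": 0,"rz": 0,"claw": 0},
  {"tx": 0,"ty": 0,"tz": 0,"rx": 0,"ry": 0,"rz": 0,"claw": -0.5},
  {"tx": 0,"ty": 0,"tz": 0,"rx": 0,"ry": 0,"rz": 0,"claw": -1},
  {"tx": 0,"ty": 0,"tz": 0,"rx": 0,"ry": 0,"rz": 0,"claw": -1},
  {"tx": 0,"ty": 0,"tz": 0,"rx": 0,"ry": 0,"rz": 0,"claw": -1},
  {"tx": 0,"ty": 0,"tz": 0,"rx": 0,"ry": 0,"rz": 0,"claw": -1},
  {"tx": 0,"ty": 0,"tz": 0,"rx": 0,"ry": 0,"rz": 0,"claw": -1},
  {"tx": 0,"ty": 0,"tz": 0,"rx": 0,"ry": 0,"rz": 0,"claw": -1},
])

```text
time: 14.55
eef_pos: [0.5983, -0.296, 0.0203]
tcp_rot: [0.0, 0.591, 0.807, 0.0]
ft_force: [0.5, 1.0, 1.7]
opening: 0.502
grip_force: 30.0
```

Request:
send_rows([
  {"tx": 0,"ty": 0,"tz": 0.01,"rx": 0,"ry": 0,"rz": 0,"claw": -1},
  {"tx": 0,"ty": 0,"tz": 0.02,"rx": 0,"ry": 0,"rz": 0,"claw": -1},
  {"tx": 0,"ty": 0,"tz": 0.06,"rx": 0,"ry": 0,"rz": 0,"claw": -1},
  {"tx": 0,"ty": 0,"tz": 0.08,"rx": 0,"ry": 0,"rz": 0,"claw": -1},
  {"tx": 0,"ty": 0,"tz": 0.08,"rx": 0,"ry": 0,"rz": 0,"claw": -1},
  {"tx": 0,"ty": 0,"tz": 0.07,"rx": 0,"ry": 0,"rz": 0,"claw": -1},
  {"tx": -0.0055,"ty": 0.03,"tz": 0.03,"rx": 0,"ry": 0,"rz": 0,"claw": -1},
  {"tx": -0.011,"ty": 0.06,"tz": 0,"rx": 0,"ry": 0,"rz": 0,"claw": -1},
  {"tx": -0.0165,"ty": 0.09,"tz": 0,"rx": 0,"ry": 0,"rz": 0,"claw": -1},
  {"tx": -0.0165,"ty": 0.09,"tz": 0,"rx": 0,"ry": 0,"rz": 0,"claw": -1},
])

```text
time: 15.55
eef_pos: [0.5769, -0.1862, 0.1591]
tcp_rot: [-0.001, 0.591, 0.807, -0.0]
ft_force: [0.9, 1.2, -2.9]
opening: 0.499
grip_force: 30.0
```

Request:
send_rows([
  {"tx": -0.0165,"ty": 0.09,"tz": 0,"rx": 0,"ry": 0,"rz": -0.0075,"claw": -1},
  {"tx": -0.0165,"ty": 0.09,"tz": 0,"rx": 0,"ry": 0,"rz": -0.0075,"claw": -1},
  {"tx": -0.0165,"ty": 0.09,"tz": 0,"rx": 0,"ry": 0,"rz": -0.0075,"claw": -1},
  {"tx": -0.0165,"ty": 0.09,"tz": 0,"rx": 0,"ry": 0,"rz": -0.0075,"claw": -1},
  {"tx": -0.0165,"ty": 0.09,"tz": 0,"rx": 0,"ry": 0,"rz": -0.0075,"claw": -1},
  {"tx": -0.0165,"ty": 0.09,"tz": 0,"rx": 0,"ry": 0,"rz": -0.0075,"claw": -1},
  {"tx": -0.0165,"ty": 0.09,"tz": 0,"rx": 0,"ry": 0,"rz": -0.0075,"claw": -1},
  {"tx": -0.0165,"ty": 0.09,"tz": 0,"rx": 0,"ry": 0,"rz": -0.0075,"claw": -1},
  {"tx": -0.0165,"ty": 0.09,"tz": 0,"rx": 0,"ry": 0,"rz": -0.0075,"claw": -1},
  {"tx": -0.0165,"ty": 0.09,"tz": 0,"rx": 0,"ry": 0,"rz": -0.0075,"claw": -1},
])

```text
time: 16.55
eef_pos: [0.5104, 0.1735, 0.1593]
tcp_rot: [-0.001, 0.682, 0.732, -0.001]
ft_force: [0.8, -0.8, -4.2]
opening: 0.5
grip_force: 30.0
```

Request:
send_rows([
  {"tx": -0.0155,"ty": 0.09,"tz": 0,"rx": 0,"ry": 0,"rz": 0,"claw": -1},
  {"tx": -0.012,"ty": 0.07,"tz": 0,"rx": 0,"ry": 0,"rz": 0,"claw": -1},
  {"tx": -0.008,"ty": 0.0525,"tz": 0,"rx": 0,"ry": 0,"rz": 0,"claw": -1},
  {"tx": 0,"ty": 0,"tz": 0,"rx": 0,"ry": 0,"rz": 0,"claw": -1},
  {"tx": 0,"ty": 0,"tz": 0,"rx": 0,"ry": 0,"rz": 0,"claw": -1},
  {"tx": 0,"ty": 0,"tz": 0,"rx": 0,"ry": 0,"rz": 0,"claw": -1},
  {"tx": 0,"ty": 0,"tz": 0,"rx": 0,"ry": 0,"rz": 0,"claw": -1},
  {"tx": 0,"ty": 0,"tz": 0,"rx": 0,"ry": 0,"rz": 0,"claw": -1},
  {"tx": 0,"ty": 0,"tz": 0,"rx": 0,"ry": 0,"rz": 0,"claw": -1},
  {"tx": 0,"ty": 0,"tz": 0,"rx": 0,"ry": 0,"rz": 0,"claw": -1},
])

```text
time: 17.55
eef_pos: [0.4983, 0.2566, 0.1602]
tcp_rot: [0.0, 0.682, 0.732, 0.0]
ft_force: [-0.3, -0.3, -4.0]
opening: 0.503
grip_force: 30.0
```

Run:
```python
from h import *
st,s=wristcam();print(st["eef_pos"].round(4),st["opening"],st["grip_force"],st["ft_force"])
for c in("wrist","top"):
  if c=="top": s=snapshot("top")
  for l in ("tray","finished_body","valve_body"):
    for r in tip_of(c,l)[:2]: w=toworld(s,r["position"]);print(c,l,round(r["p"],2),w.round(4),proj(s,w)[0].round())
  if c=="wrist": cv2.imwrite("pics/w5.png",s["pixels"])
```

```text
[0.4983 0.2566 0.1602] 0.5034920393029505 29.965327084064484 [-0.34028575 -0.25643722 -4.03026272]
wrist valve_body 0.91 [0.4956 0.2592 0.1546] [318. 234.]
top tray 0.6 [ 0.5011  0.1927 -0.0033] [254. 220.]
top finished_body 0.51 [0.4814 0.1156 0.0038] [277. 226.]
top finished_body 0.3 [ 0.3656  0.0029 -0.0046] [311. 260.]
top valve_body 0.86 [ 0.7673 -0.1758  0.0023] [361. 140.]
top valve_body 0.79 [ 0.3451 -0.3459 -0.0022] [415. 264.]
```

View pics/w5.png

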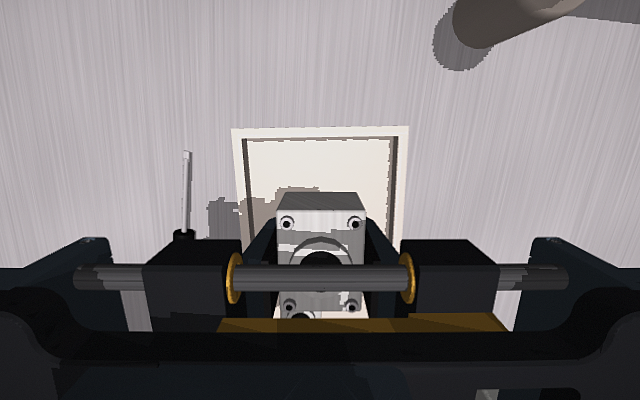

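The body hangs upright at (320,250) over the empty tray half; the tray edges at (232,130) to (408,127) are clear of it.

Request:
send_rows([
  {"tx": 0,"ty": 0,"tz": -0.07,"rx": 0,"ry": 0,"rz": 0,"claw": -1},
  {"tx": 0,"ty": 0,"tz": -0.08,"rx": 0,"ry": 0,"rz": 0,"claw": -1},
  {"tx": 0,"ty": 0,"tz": -0.08,"rx": 0,"ry": 0,"rz": 0,"claw": -1},
  {"tx": 0,"ty": 0,"tz": -0.06,"rx": 0,"ry": 0,"rz": 0,"claw": -1},
  {"tx": 0,"ty": 0,"tz": -0.03,"rx": 0,"ry": 0,"rz": 0,"claw": -1},
  {"tx": 0,"ty": 0,"tz": -0.02,"rx": 0,"ry": 0,"rz": 0,"claw": -1},
  {"tx": 0,"ty": 0,"tz": -0.012,"rx": 0,"ry": 0,"rz": 0,"claw": -1},
  {"tx": 0,"ty": 0,"tz": -0.005,"rx": 0,"ry": 0,"rz": 0,"claw": -1},
  {"tx": 0,"ty": 0,"tz": -0.004,"rx": 0,"ry": 0,"rz": 0,"claw": -1},
  {"tx": 0,"ty": 0,"tz": -0.004,"rx": 0,"ry": 0,"rz": 0,"claw": -1},
])

```text
time: 18.95
eef_pos: [0.4988, 0.2572, 0.0149]
tcp_rot: [0.0, 0.681, 0.732, 0.001]
ft_force: [0.6, 0.3, -3.2]
opening: 0.498
grip_force: 30.0
```

Request:
send_rows([
  {"tx": 0,"ty": 0,"tz": -0.001,"rx": 0,"ry": 0,"rz": 0,"claw": -1},
  {"tx": 0,"ty": 0,"tz": -0.001,"rx": 0,"ry": 0,"rz": 0,"claw": -1},
  {"tx": 0,"ty": 0,"tz": -0.001,"rx": 0,"ry": 0,"rz": 0,"claw": -1},
  {"tx": 0,"ty": 0,"tz": -0.001,"rx": 0,"ry": 0,"rz": 0,"claw": -1},
  {"tx": 0,"ty": 0,"tz": 0,"rx": 0,"ry": 0,"rz": 0,"claw": -1},
  {"tx": 0,"ty": 0,"tz": 0,"rx": 0,"ry": 0,"rz": 0,"claw": -1},
  {"tx": 0,"ty": 0,"tz": 0,"rx": 0,"ry": 0,"rz": 0,"claw": -1},
  {"tx": 0,"ty": 0,"tz": 0,"rx": 0,"ry": 0,"rz": 0,"claw": -1},
  {"tx": 0,"ty": 0,"tz": 0,"rx": 0,"ry": 0,"rz": 0,"claw": -1},
  {"tx": 0,"ty": 0,"tz": 0,"rx": 0,"ry": 0,"rz": 0,"claw": -1},
])

```text
time: 19.95
eef_pos: [0.4982, 0.2569, 0.0126]
tcp_rot: [0.0, 0.681, 0.732, 0.0]
ft_force: [0.2, -0.1, -3.2]
opening: 0.502
grip_force: 30.0
```

Request:
send_rows([
  {"tx": 0,"ty": 0,"tz": -0.001,"rx": 0,"ry": 0,"rz": 0,"claw": -1},
  {"tx": 0,"ty": 0,"tz": -0.001,"rx": 0,"ry": 0,"rz": 0,"claw": -1},
  {"tx": 0,"ty": 0,"tz": 0,"rx": 0,"ry": 0,"rz": 0,"claw": -1},
  {"tx": 0,"ty": 0,"tz": 0,"rx": 0,"ry": 0,"rz": 0,"claw": -1},
  {"tx": 0,"ty": 0,"tz": 0,"rx": 0,"ry": 0,"rz": 0,"claw": -1},
  {"tx": 0,"ty": 0,"tz": 0,"rx": 0,"ry": 0,"rz": 0,"claw": -1},
  {"tx": 0,"ty": 0,"tz": 0,"rx": 0,"ry": 0,"rz": 0,"claw": -1},
  {"tx": 0,"ty": 0,"tz": 0,"rx": 0,"ry": 0,"rz": 0,"claw": -1},
  {"tx": 0,"ty": 0,"tz": 0,"rx": 0,"ry": 0,"rz": 0,"claw": -1},
  {"tx": 0,"ty": 0,"tz": 0,"rx": 0,"ry": 0,"rz": 0,"claw": -1},
])

```text
time: 20.95
eef_pos: [0.4983, 0.257, 0.0123]
tcp_rot: [0.0, 0.681, 0.732, 0.0]
ft_force: [-1.8, -1.4, 5.9]
opening: 0.506
grip_force: 30.0
```

Request:
send_rows([
  {"tx": 0,"ty": 0,"tz": 0,"rx": 0,"ry": 0,"rz": 0,"claw": 0.05},
  {"tx": 0,"ty": 0,"tz": 0,"rx": 0,"ry": 0,"rz": 0,"claw": 0.1},
  {"tx": 0,"ty": 0,"tz": 0,"rx": 0,"ry": 0,"rz": 0,"claw": 0.3},
  {"tx": 0,"ty": 0,"tz": 0,"rx": 0,"ry": 0,"rz": 0,"claw": 0.6},
  {"tx": 0,"ty": 0,"tz": 0,"rx": 0,"ry": 0,"rz": 0,"claw": 0.6},
  {"tx": 0,"ty": 0,"tz": 0,"rx": 0,"ry": 0,"rz": 0,"claw": 0.6},
  {"tx": 0,"ty": 0,"tz": 0,"rx": 0,"ry": 0,"rz": 0,"claw": 0.6},
  {"tx": 0,"ty": 0,"tz": 0.03,"rx": 0,"ry": 0,"rz": 0,"claw": 0.6},
  {"tx": 0,"ty": 0,"tz": 0.06,"rx": 0,"ry": 0,"rz": 0,"claw": 0.6},
  {"tx": 0,"ty": 0,"tz": 0.08,"rx": 0,"ry": 0,"rz": 0,"claw": 0.6},
])

```text
time: 21.95
eef_pos: [0.4974, 0.2565, 0.0801]
tcp_rot: [-0.0, 0.681, 0.732, -0.001]
ft_force: [0.5, 0.8, -0.1]
opening: 0.799
grip_force: 0.0
```

Request:
send_rows([
  {"tx": 0,"ty": 0,"tz": 0.08,"rx": 0,"ry": 0,"rz": 0,"claw": 0.6},
  {"tx": 0,"ty": 0,"tz": 0.08,"rx": 0,"ry": 0,"rz": 0,"claw": 0.6},
  {"tx": 0,"ty": 0,"tz": 0.08,"rx": 0,"ry": 0,"rz": 0,"claw": 0.6},
  {"tx": 0,"ty": -0.08,"tz": 0.08,"rx": 0,"ry": 0,"rz": 0,"claw": 0.6},
  {"tx": 0,"ty": -0.08,"tz": 0.08,"rx": 0,"ry": 0,"rz": 0,"claw": 0.6},
  {"tx": 0,"ty": -0.08,"tz": 0.05,"rx": 0,"ry": 0,"rz": 0,"claw": 0.6},
  {"tx": 0,"ty": -0.08,"tz": 0,"rx": 0,"ry": 0,"rz": 0,"claw": 0.6},
  {"tx": 0,"ty": 0,"tz": 0,"rx": 0,"ry": 0,"rz": 0,"claw": 0.6},
  {"tx": 0,"ty": 0,"tz": 0,"rx": 0,"ry": 0,"rz": 0,"claw": 0.6},
  {"tx": 0,"ty": 0,"tz": 0,"rx": 0,"ry": 0,"rz": 0,"claw": 0.6},
])

```text
time: 22.95
eef_pos: [0.498, 0.1296, 0.2598]
tcp_rot: [-0.0, 0.681, 0.732, 0.0]
ft_force: [1.0, -0.3, -0.4]
opening: 0.802
grip_force: 0.0
```

Run:
```python
from h import *
st,s=wristcam();print(st["eef_pos"].round(4),st["time"],st["ft_force"])
t=snapshot("top")
for r in tip_of("top","pawl_knob")[:2]+tip_of("top","pull_plate")[:2]: w=toworld(t,r["position"]);print(round(r["p"],2),w.round(3),fx(w).round(3))
cv2.imwrite("pics/w6.png",np.vstack([cv2.resize(s["pixels"][:260],(760,309)),cv2.resize(t["pixels"][140:260,180:460],(680,291))[:, :] if 0 else cv2.resize(t["pixels"][135:250,180:480],(760,291))]))
```

```text
[0.498  0.1296 0.2598] 22.95 [ 1.01199513 -0.28620483 -0.44709422]
0.67 [ 0.526 -0.079  0.08 ] [ 0.144 -0.009  0.08 ]
0.78 [ 0.558 -0.184  0.082] [ 0.034 -0.002  0.082]
```

View pics/w6.png

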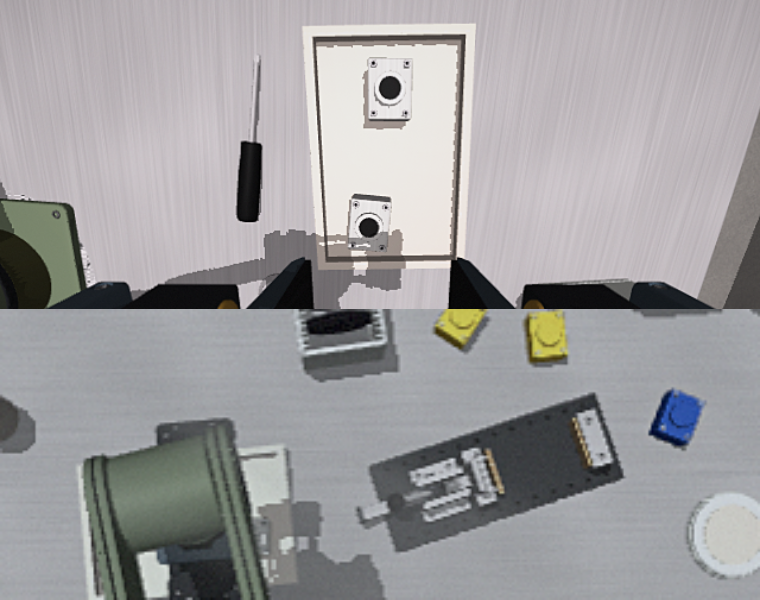

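The view shows both bodies upright in the tray: the placed one at (390,90) in the empty half and the finished one at (369,225). In the lower half the clamp is open, with the knob over at about (395,505) and the bar back. I'm handing in.

```bash
python3 -c "
from cell import ticket
print(ticket.finish_job())"
```

```text
the job is handed in; nothing more can be done
None
```

The job is handed in at about 23 s: the pawl lever is thrown right over, the bar is pushed back to its stop, and the valve body stands upright in the empty half of the tray; the other bench items were not individually re-checked.

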